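# Push the square-window negative carrier home into its labelled bay

## Robot

A 6-joint arm with a two-finger parallel gripper is mounted at the origin on the work surface. World frame = base frame: x ahead of the robot, y to its left, z up, the work surface at z = 0. Lengths are in m, angles in rad, forces in N, time in s.
With the tool pointing down it reaches from about 0.325 to 0.9 m from the base axis. Payload 6.1 kg.
Tool frame: the origin (TCP) lies on the centre line of the jaws, within the pads' length; the fingertips stand bot.finger_overhang ahead of it and the grasp point (between the pads) lies 8 mm behind it (bot.finger_overhang is the distance from the TCP to the fingertips, in m); z points along the fingers, y is the direction in which the jaws open and shut (so a half turn about z gives the same grasp; the last joint's range is limited). The gripper opens to 85 mm and grips with 20 to 120 N. Pads are 22 mm wide; open, the fingers measure 114 mm over their backs; the gripper's body (76 mm by 85 mm) begins 54 mm behind the grasp point. The pads swing forward as they close: fully open they stand 13 mm farther back than shut.
Start: joints at [-1.252, 0.22, 1.526, -0, 1.395, -0.126], TCP at [0.269, -0.564, 0.242] pointing down, gripper open.
Joint ranges: [-2.98, 2.98], [-0.91, 2.08], [0.09, 2.57], [-1.24, 4.39], [0.2, 2.65], [-2.68, 2.68]. Speed limits (rad/s): [2.57, 2.57, 3.01, 3.14, 3.14, 3.14].

## Interface

Orientations are given as a unit quaternion [w, x, y, z].
In Python, from workcell import bot gives the robot as it stands.
- The arm moves only by the tool arm_command, never from a script. Its argument "moves" is a list of rows, each an object of numbers: "grip": the finger opening in mm, from 0 to 85.4; "x", "y", "z": the shift along the tool's x, y, z in mm; "roll": the turn about the tool's z in rad. A call has 1 to 20 rows; each row shifts and turns the pose as measured when the row begins, along the tool's axes as they then stand; what a row does not reach is not made up. A row lasts 1/8 s, in which the tool goes at most 62.5 mm and 10.7 degrees, less where a joint would pass 70% of its speed; a pose out of reach is approached as far as the arm can. A call with a gripper value outside its range is refused whole. The fingers move at their own pace and stop on an object; "grip_force" is the grip in N (left out, the last holds). Time passes only in rows, so rows that do not move let the fingers close. It gives the time, the measured TCP pose, the force and the opening at its end, in the units of the state.
- bot.get_obs(): the state, without advancing time (a new reading comes with each control period).
- bot.get_image(name): name is "scene" or "top" or "wrist"; returns a dict with "color" (480x640x3 uint8, red, green, blue), "mtx" (3x3 intrinsics, pixels), "eye" and "rotation" of the camera in the world. Camera axes: x right, y up, looking along -z (the intrinsics and any distortion apply to the point x, -y, -z); pixel columns grow to the right and rows downward; lengths in m; the calibration is good to about 2 mm. A picture is of the moment at which its call begins. There is no depth.
- bot.finish_job(): hands the job in, once; it reports no verdict.
The state is a dict: "time": time; "q": joint angles; "qvel": joint speeds; "joint_torque": joint torques, N m; "eef_pos": TCP position; "tool_rot": TCP orientation; "ft_force": force on the tool from outside, world axes, zero at the start; "torque": the same for the moment, N m; "gripper_width": finger opening in m.
Only numpy, scipy, OpenCV 4.12 (cv2) and the standard library are available. Lean on these libraries where they do the work, as an engineer would, in place of code of your own. Each camera call takes 0.05 s, during which the arm holds its last target.

## Task

Put the black negative carrier with the square window, lying on the bench in front of the bays, back into its own storage bay: the one whose label shows the square. It is too wide to grip, so push it along the bench, flat, into the bay and on against the sprung buffer until the side catch snaps out behind it and holds it; how deep that is differs each time, so go by feel, press firmly (10 to 20 N) but never ram it (stay under 40 N). Leave the other things where they are.

Things in the scene. Friction and masses are not known exactly. Their poses are not given: they have to be found in the camera images.
- carrier: the negative carrier to put away: flat black plastic plate 110 mm long (its x), 92 mm wide (its y), 16 mm thick, about 0.25 kg, with a 56 x 56 mm square window of white opal glass in its middle. Origin: centre of its underside, z up. It goes into the bay lengthways, either end first; it has nothing to grip
- rack: fixed wooden rail behind three like bays side by side, 150 mm apart, mouths to the robot; origin: mouth of the middle bay, x into the bays. Bay: straight channel 95 mm wide, 165 mm deep, walls 6 mm thick, 24 mm high, no floor or roof (a carrier slides on the bench); flares reach 26 mm out in front of the mouth, opening to 125 mm
- bay_square: white storage bay whose flat white label, on top of its 40 mm high back block (213 mm behind the mouth), shows a black square (42 x 42 mm), 3/4 the size of the window of the carrier kept there. Origin: middle of the mouth (where flare meets channel) at bench level; +x points into the bay, z up. The carrier's own bay
- bay_long: white storage bay whose flat white label, on top of its 40 mm high back block (213 mm behind the mouth), shows a black rectangle 68 x 42 mm, 3/4 the size of the window of the carrier kept there. Origin: middle of the mouth (where flare meets channel) at bench level; +x points into the bay, z up. Not for this carrier
- bay_small: white storage bay whose flat white label, on top of its 40 mm high back block (213 mm behind the mouth), shows a small black rectangle 27 x 18 mm, 3/4 the size of the window of the carrier kept there. Origin: middle of the mouth (where flare meets channel) at bench level; +x points into the bay, z up. Not for this carrier
- catch_square (a joint): side catch of the own bay: steel wedge in its +y wall, ramp to the mouth, square face to the buffer, 6 to 16 mm above the bench; m: 0 = out (tip 11 mm proud of the wall), grows to 0.015 as a passing carrier presses it back; passing takes about 4 to 7 N. Catch and buffer sit on one seat, whose depth differs each time and is not told: a caught carrier's near edge is 21 to 38 mm inside the mouth
- buffer_square (a joint): sprung rubber buffer at the back of the own bay, its relaxed face 128 to 144 mm inside the mouth (106.5 mm beyond the catch's square face); m: 0 = relaxed, 0.008 = bottomed, 1.5 N per mm; the catch snaps out at 8 to 14 N in all. It stays near 0.003 when the carrier is held by the catch; else it springs back
- other_carrier: bystander: carrier of the same size with a long 90 x 56 mm window, lying on the bench far to the robot's right. Origin: centre of its underside
- tank: bystander: black developing tank, 92 mm in diameter, 125 mm high. Origin: centre of its underside
- beaker: bystander: white plastic measuring mug, 84 mm in diameter, 115 mm high, handle on its +y side. Origin: centre of its underside
- reel: bystander: white film reel, 80 mm in diameter, 52 mm high, standing on its flange. Origin: centre of its underside
Mind the look-alikes: they are no part of the job. What is shaped like the carrier but green is not meant.

How it is judged:
By the outcome, as a careful person would: the job done as asked, in the order asked, and still so for the second after the job is handed in, with the robot touching nothing.
It also fails if it takes over 67 s, if anything falls off the work surface, if the arm or the gripper's body presses on something with over 40 N, if the wrist force passes 120 N, or if a joint passes its speed limit or range.

## Working session

There is one attempt and no reset: what is moved stays moved. The work goes in short steps, Python scripts to look and compute and a tool call to move; the robot and the scene stay as the last step left them, time stands still between calls to the robot, and variables do not carry over. Pictures are saved under pics/ and viewed, and the job is handed in when it is done.

Besides the shell and the picture viewer there is one more tool, called after "Emit:" as a command line: name --argument value ..., lists and objects as JSON in quotes. arm_command: Moves the arm, as the interface text tells. Its arguments: {"type":"object","properties":{"moves":{"type":"array"},"grip_force":{"type":"number"}},"required":["moves"]}

```bash
mkdir -p pics; ls
python3 - <<'E'
from workcell import bot
import cv2
o=bot.get_obs()
print({k:(v if not hasattr(v,'round') else v) for k,v in o.items()}, bot.finger_overhang)
for n in ['scene','top']:
    im=bot.get_image(n); cv2.imwrite(f'pics/{n}0.png',im['color'][:,:,::-1]); print(n,im['mtx'],im['eye'],im['rotation'],[k for k in im])
E
```

```text
pics
{'time': 0.0, 'q': array([-1.25208720e+00,  2.21263376e-01,  1.52758865e+00,  7.68414282e-06,
        1.39470098e+00, -1.26123558e-01]), 'qvel': array([ 1.61721755e-03, -2.25265050e-04, -1.85789669e-03,  8.32810696e-04,
       -3.48863337e-05, -1.35419004e-04]), 'joint_torque': array([ 6.60730052e-05, -4.96903610e+01, -3.89392197e+01, -7.25981340e-05,
        1.11630518e-02, -1.80309058e-05]), 'eef_pos': array([ 0.26874552, -0.56363282,  0.24118803]), 'tool_rot': array([-9.75998211e-04,  9.75366965e-01,  2.20586318e-01, -9.04735450e-05]), 'ft_force': array([-0.47765303,  0.11613169, -0.15067927]), 'torque': array([-0.06126949, -0.05350142,  0.0200753 ]), 'gripper_width': 0.08525289167141227} 0.011
scene [[509.43467096   0.         318.99361963]
 [  0.         509.43467096 245.28470502]
 [  0.           0.           1.        ]] [1.10892191 0.70518727 1.03488875] [0.33830732 0.12821049 0.34787785 0.86492267] ['color', 'mtx', 'eye', 'rotation']
top [[484.8387708    0.         316.15020804]
 [  0.         484.8387708  237.81301468]
 [  0.           0.           1.        ]] [ 0.31697934 -0.01005306  1.13401911] [ 0.70744369  0.04916257 -0.05248794 -0.70310134] ['color', 'mtx', 'eye', 'rotation']
```

View pics/scene0.png

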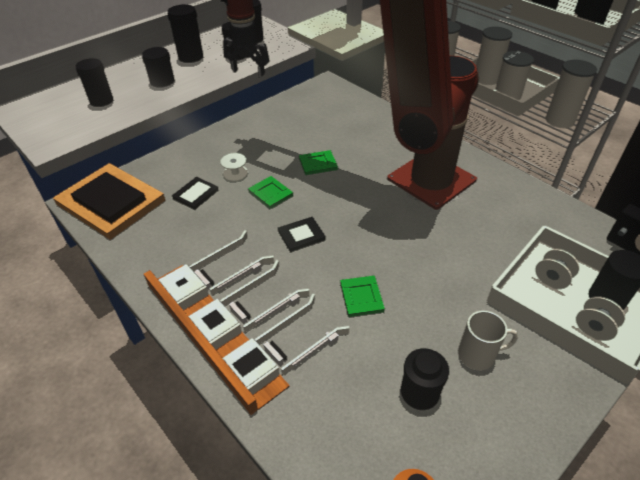

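View pics/top0.png

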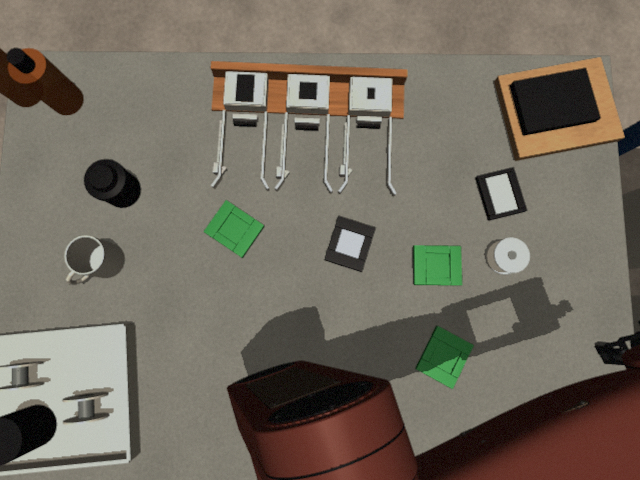

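The top view (up is +x, left is +y) shows the carrier at about (350,243), rotated. The square-label bay is the middle one, with its label at (308,91) and mouth near row 180. Next I'll zoom in and measure.

```bash
cat > h.py <<'E'
import numpy as np, cv2
from scipy.spatial.transform import Rotation as R
def cam(im):
    w,x,y,z=im['rotation'] if np.size(im['rotation'])==4 else R.from_matrix(im['rotation']).as_quat()[[3,0,1,2]]
    return R.from_quat([x,y,z,w]).as_matrix(), np.array(im['eye']), im['mtx']
def unproj(im,px,z):
    Rm,e,K=cam(im); px=np.atleast_2d(px).astype(float)
    d=np.c_[(px[:,0]-K[0,2])/K[0,0],-(px[:,1]-K[1,2])/K[1,1],-np.ones(len(px))]@Rm.T
    return e+d*((z-e[2])/d[:,2])[:,None]
def proj(im,P):
    Rm,e,K=cam(im); c=(np.atleast_2d(P)-e)@Rm
    return np.c_[K[0,2]+K[0,0]*c[:,0]/-c[:,2],K[1,2]+K[1,1]*c[:,1]/c[:,2]]
def carrier(im,c0,z=0.016,rad=45,thr=60):
    g=im['color'].astype(int); x0,y0=int(c0[0]-rad),int(c0[1]-rad)
    m=(g.max(2)<thr).astype(np.uint8)
    k=np.zeros_like(m); k[y0:y0+2*rad,x0:x0+2*rad]=1; m*=k
    n,l,s,_=cv2.connectedComponentsWithStats(m)
    i=1+np.argmax(s[1:,4]); c,_=cv2.findContours((l==i).astype(np.uint8),cv2.RETR_EXTERNAL,cv2.CHAIN_APPROX_NONE)
    c=max(c,key=cv2.contourArea)[:,0,:]
    P=unproj(im,c,z)[:,:2]*1000
    return cv2.minAreaRect(P.astype(np.float32)), s[i]
E
python3 - <<'E'
from workcell import bot
from h import *
im=bot.get_image('top'); np.save('top.npy',im['color'])
c=im['color'][:,:,::-1]
cv2.imwrite('pics/a.png',cv2.resize(c[60:280,190:410],None,fx=2.7,fy=2.7,interpolation=cv2.INTER_CUBIC))
g=c.max(2)
for th in (45,60,75): print(carrier(im,(350,243),thr=th))
# window
m=((c.min(2)>150)).astype(np.uint8); k=np.zeros_like(m);k[218:268,325:375]=1;m*=k
cc,_=cv2.findContours(m,cv2.RETR_EXTERNAL,cv2.CHAIN_APPROX_NONE);q=max(cc,key=cv2.contourArea)[:,0,:]
print('win',cv2.minAreaRect((unproj(im,q,.015)[:,:2]*1000).astype(np.float32)))
# label square
m=((c.max(2)<70)).astype(np.uint8)
for n,(x,y) in dict(long=(245,88),sq=(308,91),small=(371,93)).items():
    k=np.zeros_like(m);k[y-22:y+22,x-18:x+18]=1
    cc,_=cv2.findContours(m*k,cv2.RETR_EXTERNAL,cv2.CHAIN_APPROX_NONE);q=max(cc,key=cv2.contourArea)[:,0,:]
    print(n,cv2.minAreaRect((unproj(im,q,.04)[:,:2]*1000).astype(np.float32)))
E
```

```text
(((422.2364196777344, -55.83485794067383), (44.633419036865234, 3.493048667907715), 69.00469970703125), array([325, 258,  19,   8,  20], dtype=int32))
(((466.88543701171875, -91.64476776123047), (90.98735809326172, 108.76903533935547), 72.5383071899414), array([ 325,  216,   50,   56, 1178], dtype=int32))
(((466.79150390625, -91.9735107421875), (92.00618743896484, 110.20338439941406), 72.53234100341797), array([ 324,  216,   51,   56, 1226], dtype=int32))
win ((467.6692199707031, -93.34851837158203), (54.95599365234375, 53.652225494384766), 71.78314208984375)
long ((836.1396484375, 158.01544189453125), (39.80178451538086, 65.91654205322266), 87.8210220336914)
sq ((830.5007934570312, 8.246026992797852), (38.879981994628906, 40.401611328125), 86.47642517089844)
small ((825.2322998046875, -143.534912109375), (14.332427024841309, 25.315418243408203), 89.45268249511719)
```

View pics/a.png

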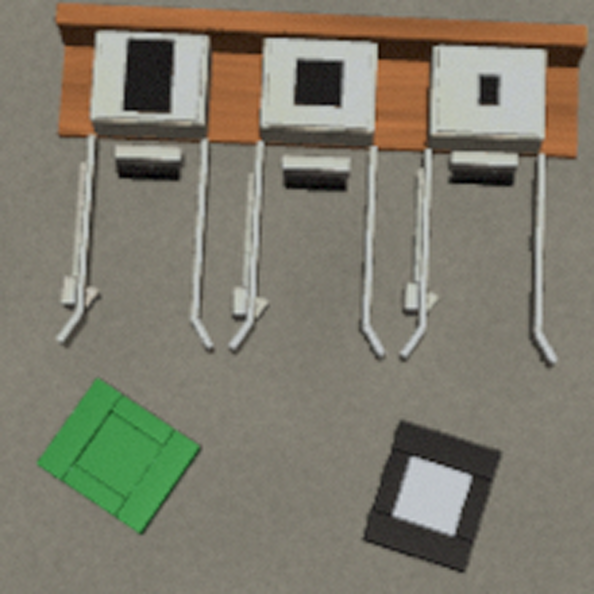

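```bash
cat >> h.py <<'E'
def tool(o):
    w,x,y,z=o['tool_rot']; M=R.from_quat([x,y,z,w]).as_matrix()
    return M,np.degrees(np.arctan2(M[1,0],M[0,0]))
def plan(o,x,y,z,phi):
    M,f=tool(o); d=M.T@(np.array([x,y,z])-o['eef_pos']*1000)
    print('phi',f.round(2),'tcp',(o['eef_pos']*1000).round(1),'F',o['ft_force'].round(1),'t',round(o['time'],2),'w',round(o['gripper_width']*1000,1))
    print('tool d mm',d.round(1),'roll',np.radians(-(((phi-f)+180)%360-180)).round(3))
E
python3 - <<'E'
from workcell import bot
from h import *
im=bot.get_image('top');c=im['color'][:,:,::-1].copy()
def bay(mx,my,yaw,img):
    ca,sa=np.cos(yaw),np.sin(yaw)
    f=lambda u,v,z=.024:[mx+ca*u-sa*v,my+sa*u+ca*v,z]
    big=cv2.resize(img[60:280,190:410],None,fx=2.7,fy=2.7,interpolation=cv2.INTER_CUBIC)
    for s in(1,-1):
        pts=proj(im,[f(-.026,s*.0625),f(0,s*.0475),f(.165,s*.0475)])
        pts=((pts-[190,60])*2.7).round().astype(int)
        cv2.polylines(big,[pts],False,(0,0,255),1)
    return big
cv2.imwrite('pics/b.png',bay(.6177,.0153,np.radians(-2.07),c))
pl=lambda p:print(unproj(im,np.array(p)/2.7+[190,60],.024)[:,:2].round(4).tolist())
pl([(255,317),(367,325)])
plan(bot.get_obs(),430,-200,100,72.5)
E
```

```text
[[0.6211, 0.0607], [0.6146, -0.037]]
phi 25.49 tcp [ 268.8 -563.9  241.6] F [0.3 0.8 0.3] t 0.2 w 85.4
tool d mm [ 302.  -258.9  142. ] roll -0.821
```

View pics/b.png

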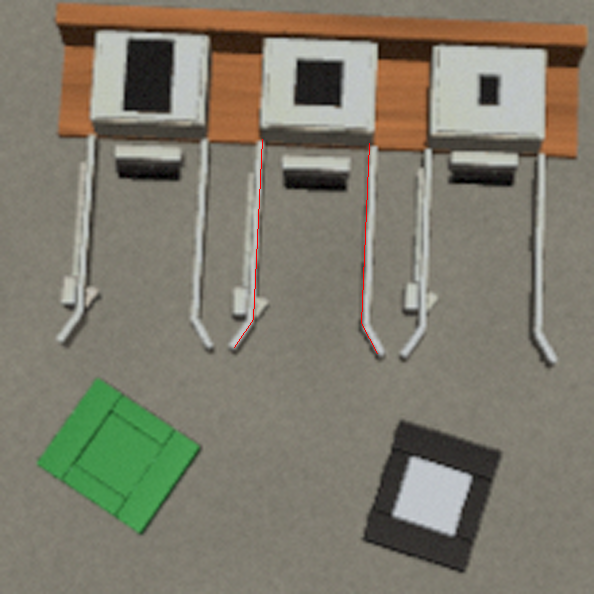

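The fitted bay outline lies on the channel walls. The bay mouth is at about (618,14) mm with yaw −2.07°. I'll push the carrier's −y side sideways first, using two fingers.

Emit:
arm_command --moves '[{"x":38,"y":-32,"grip":60},{"x":38,"y":-32},{"x":38,"y":-32},{"x":38,"y":-32},{"x":38,"y":-32},{"x":38,"y":-32},{"x":38,"y":-32},{"x":36,"y":-32},{"roll":-0.164,"z":18},{"roll":-0.164,"z":18},{"roll":-0.164,"z":18},{"roll":-0.164,"z":18},{"roll":-0.165,"z":18}]'

```text
invalid input
```

Run:
```python
from workcell import bot
from h import *
o=bot.get_obs()
a=np.radians(-17.5);n=np.array([np.sin(a),-np.cos(a)])
p=np.array([467,-92.])+n*(46+35)
plan(o,p[0],p[1],40,72.5)
im=bot.get_image('wrist');cv2.imwrite('pics/w1.png',im['color'][:,:,::-1])
```

```text
phi 25.49 tcp [ 268.8 -563.9  241.6] F [0.3 0.8 0.3] t 0.2 w 85.4
tool d mm [ 326.7 -281.2  202. ] roll -0.821
```

View pics/w1.png

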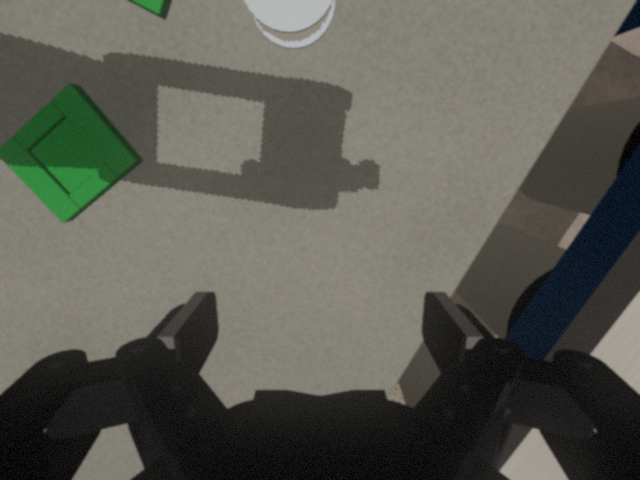

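The wrist view still shows the start pose, with the reel at (290,20) and green at (70,150). The move was refused, so I'll try again with every key filled in.

Emit:
arm_command --moves '[{"x":38,"y":-32,"z":0,"roll":0,"grip":60},{"x":38,"y":-32,"z":0,"roll":0,"grip":60},{"x":38,"y":-32,"z":0,"roll":0,"grip":60},{"x":38,"y":-32,"z":0,"roll":0,"grip":60},{"x":38,"y":-32,"z":0,"roll":0,"grip":60},{"x":38,"y":-32,"z":0,"roll":0,"grip":60},{"x":38,"y":-32,"z":0,"roll":0,"grip":60},{"x":36,"y":-32,"z":0,"roll":0,"grip":60},{"x":0,"y":0,"z":18,"roll":-0.164,"grip":60},{"x":0,"y":0,"z":18,"roll":-0.164,"grip":60},{"x":0,"y":0,"z":18,"roll":-0.164,"grip":60},{"x":0,"y":0,"z":18,"roll":-0.164,"grip":60},{"x":0,"y":0,"z":18,"roll":-0.165,"grip":60}]' --grip_force 60

```text
time: 1.88
eef_pos: [0.4376, -0.1913, 0.151]
tool_rot: [0.003, 0.799, 0.602, 0.002]
ft_force: [-0.8, -0.3, 0.9]
gripper_width: 0.0597
```

Run:
```python
from workcell import bot
from h import *
o=bot.get_obs()
a=np.radians(-17.5);n=np.array([np.sin(a),-np.cos(a)])
p=np.array([467,-92.])+n*(46+35)
plan(o,p[0],p[1],30,72.5)
im=bot.get_image('wrist');cv2.imwrite('pics/w2.png',im['color'][:,:,::-1])
```

```text
phi 74.02 tcp [ 437.6 -191.3  151. ] F [-0.8 -0.3  0.9] t 1.88 w 59.7
tool d mm [ 22.6  -1.9 121. ] roll 0.026
```

View pics/w2.png

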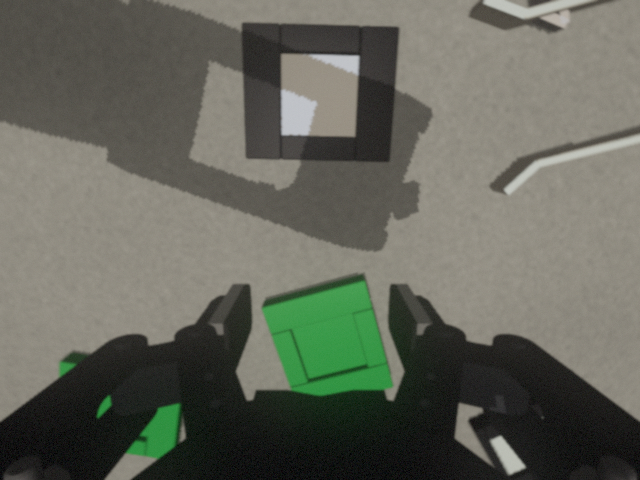

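Run:
```python
from workcell import bot
from h import *
im=bot.get_image('wrist')
print(proj(im,[[.4426,-.1692,0],[.4426,-.1692,.02]]))
print(unproj(im,[(365,275),(265,302),(300,388),(390,388)],.016).round(3))
print(unproj(im,[(245,160),(390,160),(398,28),(243,24)],.016).round(3))
g=im['color']; print(g[330,330])
```

```text
[[320.29735028 201.14143027]
 [320.38521229 205.17647303]]
[[ 0.462 -0.235  0.016]
 [ 0.376 -0.236  0.016]
 [ 0.38  -0.325  0.016]
 [ 0.458 -0.347  0.016]]
[[ 0.397 -0.122  0.016]
 [ 0.502 -0.151  0.016]
 [ 0.526 -0.067  0.016]
 [ 0.425 -0.036  0.016]]
[ 60 155  76]
```

Emit:
arm_command --moves '[{"x":12,"y":-1,"z":40,"roll":0.026,"grip":60},{"x":10,"y":-1,"z":40,"roll":0,"grip":60},{"x":0,"y":0,"z":40,"roll":0,"grip":60},{"x":0,"y":0,"z":0,"roll":0,"grip":60}]'

```text
time: 2.48
eef_pos: [0.4442, -0.1702, 0.0308]
tool_rot: [0.003, 0.813, 0.583, 0.002]
ft_force: [-0.8, 0.0, -0.2]
gripper_width: 0.0602
```

Run:
```python
from workcell import bot
from h import *
o=bot.get_obs()
plan(o,442.6,-169.2,15,72.5)
im=bot.get_image('wrist');cv2.imwrite('pics/w3.png',im['color'][:,:,::-1])
```

```text
phi 71.28 tcp [ 444.2 -170.2   30.8] F [-0.8  0.  -0.2] t 2.48 w 60.2
tool d mm [ 0.4 -2.  15.8] roll -0.021
```

View pics/w3.png

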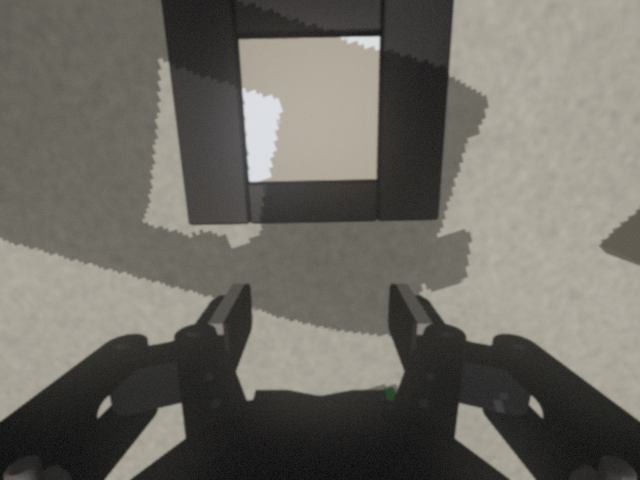

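The carrier sits squarely between the finger lines. Its near edge is at row 220, columns 190–440. I'll lower, then push.

Emit:
arm_command --moves '[{"x":0,"y":-2,"z":9,"roll":-0.021,"grip":60},{"x":0,"y":0,"z":5,"roll":0,"grip":60},{"x":0,"y":0,"z":3,"roll":0,"grip":60},{"x":10,"y":0,"z":0,"roll":0,"grip":60},{"x":10,"y":0,"z":0,"roll":0,"grip":60},{"x":6,"y":0,"z":0,"roll":0,"grip":60},{"x":6,"y":0,"z":0,"roll":0,"grip":60}]'

```text
time: 3.4
eef_pos: [0.4589, -0.1411, 0.021]
tool_rot: [0.01, 0.807, 0.591, 0.005]
ft_force: [0.2, -1.5, 0.1]
gripper_width: 0.0601
```

Run:
```python
from workcell import bot
from h import *
o=bot.get_obs()
plan(o,442.6,-169.2,13,72.5)
im=bot.get_image('wrist');cv2.imwrite('pics/w4.png',im['color'][:,:,::-1])
im=bot.get_image('top');cv2.imwrite('pics/t4.png',im['color'][:,:,::-1])
```

```text
phi 72.4 tcp [ 458.9 -141.1   21. ] F [ 0.2 -1.5  0.1] t 3.4 w 60.1
tool d mm [-31.7  -7.2   7.9] roll -0.002
```

View pics/w4.png

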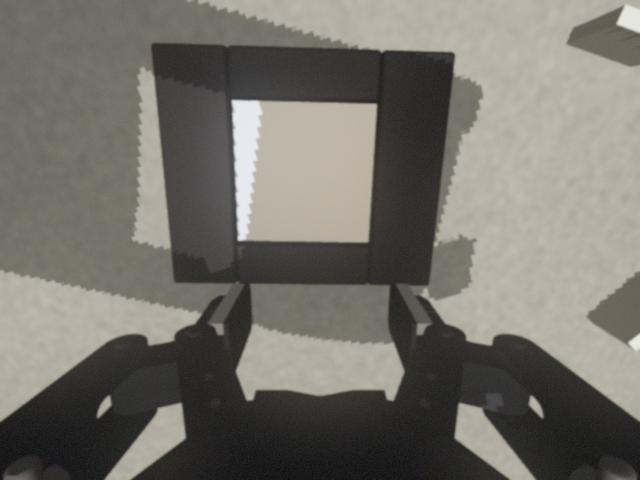

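View pics/t4.png

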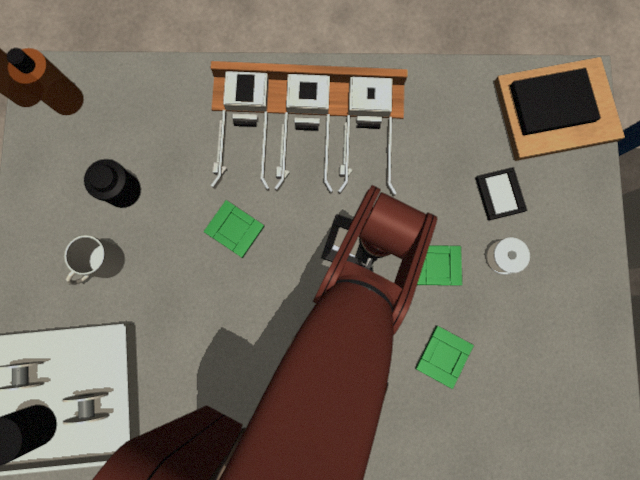

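Emit:
arm_command --moves '[{"x":0,"y":0,"z":4,"roll":0,"grip":60},{"x":0,"y":0,"z":0,"roll":0,"grip":60}]'

```text
time: 3.75
eef_pos: [0.4606, -0.1425, 0.0186]
tool_rot: [0.012, 0.807, 0.591, 0.006]
ft_force: [-1.1, -1.0, 1.4]
gripper_width: 0.0602
```

Run:
```python
from workcell import bot
from h import *
o=bot.get_obs()
plan(o,442.6,-169.2,13,72.5);print(o['q'].round(3),tool(o)[0].round(3),o['torque'].round(2))
```

```text
phi 72.45 tcp [ 460.6 -142.5   18.6] F [-1.1 -1.   1.4] t 3.75 w 60.2
tool d mm [-30.9  -9.2   5.5] roll -0.001
[-4.630e-01  1.600e-01  2.068e+00 -1.000e-03  8.870e-01 -1.560e-01] [[ 0.302  0.953  0.023]
 [ 0.953 -0.301 -0.013]
 [-0.005  0.026 -1.   ]] [-0.06  0.09  0.  ]
```

Emit:
arm_command --moves '[{"x":0,"y":0,"z":0,"roll":0,"grip":60},{"x":0,"y":0,"z":0,"roll":0,"grip":60}]'

```text
time: 4.0
eef_pos: [0.4605, -0.1426, 0.0185]
tool_rot: [0.012, 0.807, 0.591, 0.006]
ft_force: [0.1, 0.5, 1.4]
gripper_width: 0.0599
```

Emit:
arm_command --moves '[{"x":0,"y":0,"z":4,"roll":0,"grip":60}]'

```text
time: 4.12
eef_pos: [0.4609, -0.1429, 0.0146]
tool_rot: [0.013, 0.807, 0.591, 0.006]
ft_force: [-0.8, -1.5, 0.1]
gripper_width: 0.06
```

Emit:
arm_command --moves '[{"x":0,"y":0,"z":4,"roll":0,"grip":60}]'

```text
time: 4.25
eef_pos: [0.4608, -0.1429, 0.0101]
tool_rot: [0.012, 0.807, 0.591, 0.006]
ft_force: [0.1, -1.1, 0.7]
gripper_width: 0.06
```

Run:
```python
from workcell import bot
from h import *
o=bot.get_obs(); plan(o,0,0,0,0)
im=bot.get_image('wrist');cv2.imwrite('pics/w5.png',im['color'][:,:,::-1])
print(proj(im,np.r_[o['eef_pos'][:2],.011]), proj(im,np.r_[o['eef_pos'][:2],0]))
# w4-based guess of corners
print((unproj(im,[(153,43),(454,52),(430,284),(175,282)],.016)*1000).round(1))
```

```text
phi 72.41 tcp [ 460.8 -142.9   10.1] F [ 0.1 -1.1  0.7] t 4.25 w 60.0
tool d mm [  -3.  -482.6   -2.8] roll 1.264
[[320.06013912 309.3931394 ]] [[319.39022575 297.94130643]]
[[ 438.9  -33.8   16. ]
 [ 531.6  -65.2   16. ]
 [ 506.  -143.6   16. ]
 [ 411.9 -111.8   16. ]]
```

View pics/w5.png

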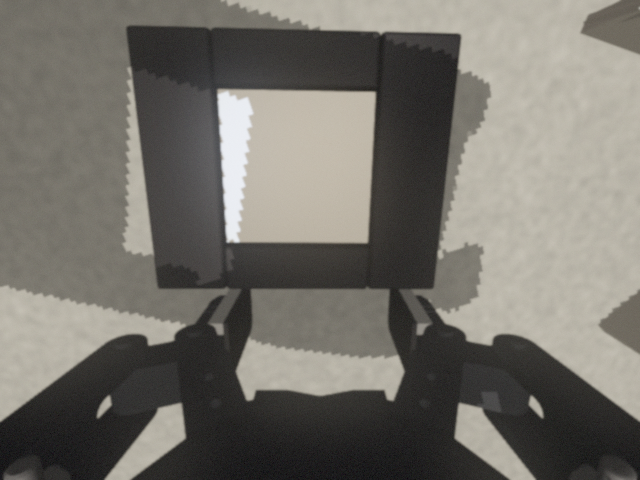

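The carrier corners are at about (127,27), (460,34), (434,288) and (158,288). The fingertips reach its near edge at row 288.

```bash
cat >> h.py <<'E'
def corners(im,c,z=.016):
    P=unproj(im,c,z)[:,:2]*1000; r=cv2.minAreaRect(P.astype(np.float32)); v=P[1]-P[0]+P[2]-P[3]
    print(P.round(1).tolist(),'ctr',P.mean(0).round(1),'long/edge yaw',np.degrees(np.arctan2(v[1],v[0])).round(2),r[1]); return P
E
python3 - <<'E'
from workcell import bot
from h import *
im=bot.get_image('wrist')
corners(im,[(127,27),(460,34),(434,288),(158,288)])
E
```

```text
[[432.9, -27.3], [534.0, -60.5], [506.7, -145.3], [404.6, -111.8]] ctr [469.5 -86.2] long/edge yaw -18.19 (89.07754516601562, 107.4294204711914)
```

Emit:
arm_command --moves '[{"x":-6,"y":0,"z":0,"roll":0,"grip":60},{"x":0,"y":-9,"z":0,"roll":0,"grip":60},{"x":6,"y":0,"z":0,"roll":0,"grip":60},{"x":6,"y":0,"z":0,"roll":-0.01,"grip":60},{"x":6,"y":0,"z":0,"roll":-0.015,"grip":60},{"x":6,"y":0,"z":0,"roll":-0.015,"grip":60},{"x":6,"y":0,"z":0,"roll":-0.015,"grip":60},{"x":6,"y":0,"z":0,"roll":-0.015,"grip":60},{"x":6,"y":0,"z":0,"roll":-0.015,"grip":60},{"x":6,"y":0,"z":0,"roll":-0.015,"grip":60}]'

```text
time: 5.6
eef_pos: [0.4628, -0.0963, 0.0091]
tool_rot: [0.012, 0.774, 0.633, 0.005]
ft_force: [0.2, -0.8, 0.8]
gripper_width: 0.06
```

Run:
```python
from workcell import bot
from h import *
o=bot.get_obs(); plan(o,473,-38,10,87.93)
im=bot.get_image('wrist');cv2.imwrite('pics/w6.png',im['color'][:,:,::-1])
```

```text
phi 78.55 tcp [462.8 -96.3   9.1] F [ 0.2 -0.8  0.8] t 5.6 w 60.0
tool d mm [59.1 -1.6 -1.4] roll -0.164
```

View pics/w6.png

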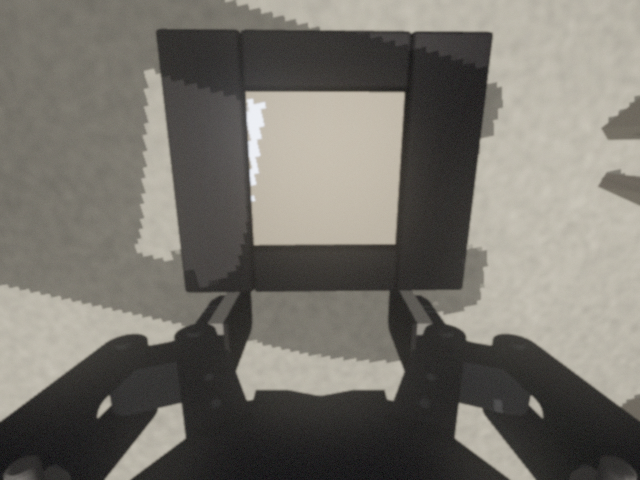

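The carrier follows squarely against both fingers, with its near edge level at row 290 and its centre at column 325. I'll keep pushing.

Emit:
arm_command --moves '[{"x":6.5,"y":0,"z":0,"roll":-0.019,"grip":60},{"x":6.5,"y":0,"z":0,"roll":-0.019,"grip":60},{"x":6.5,"y":0,"z":0,"roll":-0.019,"grip":60},{"x":6.5,"y":0,"z":0,"roll":-0.019,"grip":60},{"x":6.5,"y":0,"z":0,"roll":-0.019,"grip":60},{"x":6.5,"y":0,"z":0,"roll":-0.019,"grip":60},{"x":6.5,"y":0,"z":0,"roll":-0.019,"grip":60},{"x":6.5,"y":0,"z":0,"roll":-0.019,"grip":60},{"x":5,"y":0,"z":0,"roll":-0.015,"grip":60}]'

```text
time: 6.78
eef_pos: [0.4709, -0.0358, 0.0091]
tool_rot: [0.013, 0.714, 0.7, 0.004]
ft_force: [0.4, -1.0, 1.2]
gripper_width: 0.0598
```

Run:
```python
from workcell import bot
from h import *
o=bot.get_obs(); plan(o,473,-38,10,87.93)
im=bot.get_image('wrist');cv2.imwrite('pics/w7.png',im['color'][:,:,::-1])
```

```text
phi 88.82 tcp [470.9 -35.8   9.1] F [ 0.4 -1.   1.2] t 6.78 w 59.8
tool d mm [-2.2  2.1 -0.9] roll 0.016
```

View pics/w7.png

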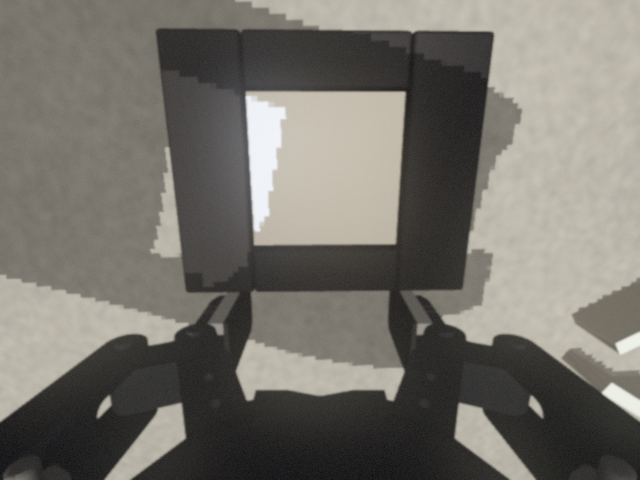

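The carrier is now in line: corners (158,30), (492,33), (463,290), (186,291). Next I'll back off, lift and turn to get behind it.

Emit:
arm_command --moves '[{"x":-25,"y":0,"z":0,"roll":0,"grip":45},{"x":0,"y":0,"z":-50,"roll":0,"grip":30},{"x":0,"y":0,"z":-50,"roll":0,"grip":30},{"x":0,"y":0,"z":0,"roll":0.178,"grip":30},{"x":0,"y":0,"z":0,"roll":0.178,"grip":30},{"x":0,"y":0,"z":0,"roll":0.178,"grip":30},{"x":0,"y":0,"z":0,"roll":0.178,"grip":30},{"x":0,"y":0,"z":0,"roll":0.178,"grip":30},{"x":0,"y":0,"z":0,"roll":0.178,"grip":30},{"x":0,"y":0,"z":0,"roll":0.178,"grip":30},{"x":0,"y":0,"z":0,"roll":0.178,"grip":30},{"x":0,"y":0,"z":0,"roll":0.168,"grip":30},{"x":-40,"y":-25,"z":0,"roll":0,"grip":30},{"x":-40,"y":-25,"z":0,"roll":0,"grip":30},{"x":0,"y":0,"z":0,"roll":0,"grip":30}]'

```text
time: 8.7
eef_pos: [0.3842, 0.0058, 0.1057]
tool_rot: [-0.001, 0.999, -0.047, 0.004]
ft_force: [0.7, -0.6, 0.1]
gripper_width: 0.0299
```

Run:
```python
from workcell import bot
from h import *
o=bot.get_obs(); plan(o,378,22,25,-2.07); print(tool(o)[0][:,2].round(3))
im=bot.get_image('wrist');cv2.imwrite('pics/w8.png',im['color'][:,:,::-1])
im=bot.get_image('top');cv2.imwrite('pics/t8.png',im['color'][:,:,::-1])
```

```text
phi -5.39 tcp [384.2   5.8 105.7] F [ 0.7 -0.6  0.1] t 8.7 w 29.9
tool d mm [ -8.3 -15.3  80.7] roll -0.058
[ 0.008  0.001 -1.   ]
```

View pics/w8.png

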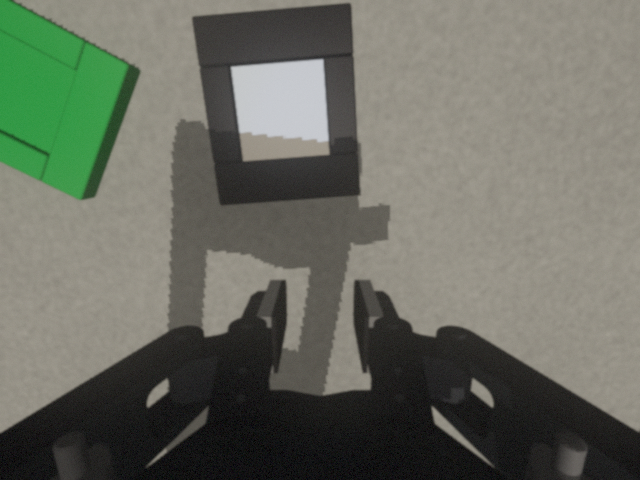

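View pics/t8.png

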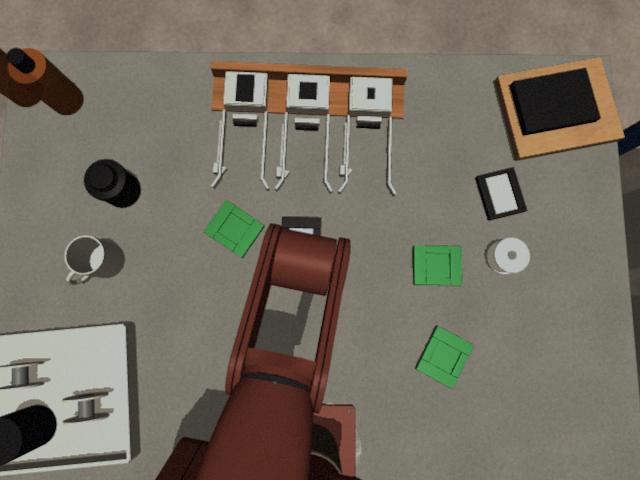

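The wrist view shows the carrier with far corners (193,17) and (350,4), and near corners (359,193) and (221,204).

Run:
```python
from workcell import bot
from h import *
im=bot.get_image('wrist')
corners(im,[(221,204),(193,17),(350,4),(359,193)])
t=bot.get_image('top')
P=unproj(t,[(283,218),(321,218)],.016)*1000; print(P.round(1))
P=unproj(t,[(263,228)],.016)*1000; print(P.round(1))
```

```text
[[423.7, 64.7], [531.9, 62.7], [529.9, -27.4], [422.3, -25.5]] ctr [477.   18.6] long/edge yaw -1.04 (90.2154769897461, 108.25518798828125)
[[525.4  63.1  16. ]
 [526.  -25.9  16. ]]
[[501.3 109.4  16. ]]
```

Emit:
arm_command --moves '[{"x":-2,"y":-16,"z":30,"roll":-0.058,"grip":30},{"x":0,"y":0,"z":40,"roll":0,"grip":30},{"x":0,"y":0,"z":18,"roll":0,"grip":30},{"x":0,"y":0,"z":0,"roll":0,"grip":30}]'

```text
time: 9.4
eef_pos: [0.3946, 0.0176, 0.0189]
tool_rot: [0.0, 1.0, -0.02, 0.009]
ft_force: [-0.8, 0.5, 0.8]
gripper_width: 0.0297
```

Run:
```python
from workcell import bot
from h import *
o=bot.get_obs(); plan(o,385,22.4,12,-2.07); print(tool(o)[0][:,2].round(3))
```

```text
phi -2.28 tcp [394.6  17.6  18.9] F [-0.8  0.5  0.8] t 9.4 w 29.7
tool d mm [-9.9 -4.4  6.7] roll -0.004
[ 0.017 -0.001 -1.   ]
```

Emit:
arm_command --moves '[{"x":0,"y":-4.4,"z":3,"roll":0,"grip":30},{"x":0,"y":0,"z":3,"roll":0,"grip":30},{"x":8,"y":0,"z":0,"roll":0,"grip":30},{"x":8,"y":0,"z":0,"roll":0,"grip":30},{"x":7,"y":0,"z":0,"roll":0,"grip":30},{"x":7,"y":0,"z":0,"roll":0,"grip":30},{"x":7,"y":0,"z":0,"roll":0,"grip":30},{"x":7,"y":0,"z":0,"roll":0,"grip":30}]'

```text
time: 10.4
eef_pos: [0.4444, 0.0195, 0.016]
tool_rot: [0.001, 1.0, -0.02, 0.01]
ft_force: [-1.8, -0.4, -0.9]
gripper_width: 0.0301
```

Run:
```python
from workcell import bot
from h import *
o=bot.get_obs(); x=o['eef_pos'][0]*1000; plan(o,x,14-.036*(x-618),12,-2.07); print(tool(o)[0][:,2].round(3))
im=bot.get_image('wrist');cv2.imwrite('pics/w9.png',im['color'][:,:,::-1])
```

```text
phi -2.34 tcp [444.4  19.5  16. ] F [-1.8 -0.4 -0.9] t 10.4 w 30.1
tool d mm [-0.1 -0.7  4. ] roll -0.005
[ 0.021 -0.002 -1.   ]
```

View pics/w9.png

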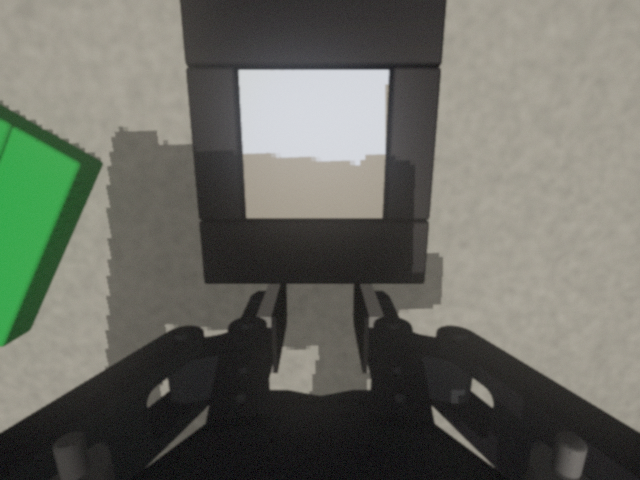

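The carrier's near edge is level at row 282 against both fingertips, centred at about column 315. I'll push towards the mouth.

Emit:
arm_command --moves '[{"x":7,"y":0,"z":1.5,"roll":0,"grip":30},{"x":7,"y":0,"z":1.5,"roll":0,"grip":30},{"x":7,"y":0,"z":1,"roll":0,"grip":30},{"x":7,"y":0,"z":1,"roll":0,"grip":30},{"x":7,"y":0,"z":0.5,"roll":0,"grip":30},{"x":7,"y":0,"z":0.5,"roll":0,"grip":30},{"x":7,"y":0,"z":0.5,"roll":0,"grip":30}]'

```text
time: 11.32
eef_pos: [0.4967, 0.0174, 0.0106]
tool_rot: [0.001, 1.0, -0.02, 0.009]
ft_force: [-10.9, 1.1, 14.1]
gripper_width: 0.03
```

Run:
```python
from workcell import bot
from h import *
o=bot.get_obs(); x=o['eef_pos'][0]*1000; plan(o,x,14-.036*(x-618),12,-2.07); print(tool(o)[0][:,2].round(3))
im=bot.get_image('wrist');cv2.imwrite('pics/w10.png',im['color'][:,:,::-1])
im=bot.get_image('top');cv2.imwrite('pics/t10.png',cv2.resize(im['color'][60:280,190:410,::-1],None,fx=2.7,fy=2.7))
```

```text
phi -2.33 tcp [496.7  17.4  10.6] F [-10.9   1.1  14.1] t 11.32 w 30.0
tool d mm [-0.  -1.  -1.4] roll -0.004
[ 0.019 -0.002 -1.   ]
```

View pics/w10.png

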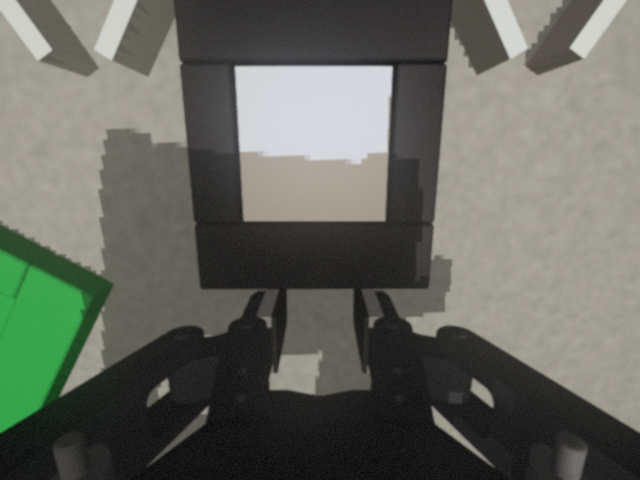

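View pics/t10.png

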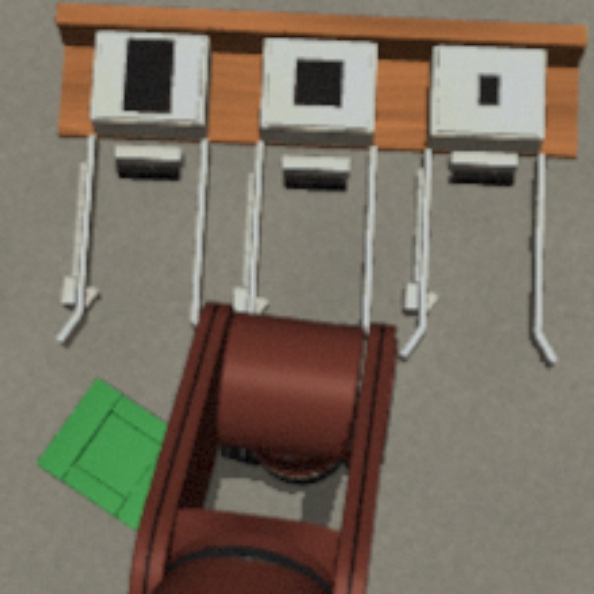

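The tips have just touched the bench (Fz 14 N), so I'll raise 3 mm. The carrier is centred between the flares: their tips are at columns 150 and 480, and the carrier spans 190–440.

Emit:
arm_command --moves '[{"x":0,"y":-1,"z":-3,"roll":0,"grip":30},{"x":7,"y":0,"z":0,"roll":0,"grip":30},{"x":7,"y":0,"z":0,"roll":0,"grip":30},{"x":7,"y":0,"z":0,"roll":0,"grip":30}]'

```text
time: 11.92
eef_pos: [0.5174, 0.0171, 0.0136]
tool_rot: [0.001, 1.0, -0.02, 0.008]
ft_force: [-3.4, -0.0, 2.6]
gripper_width: 0.0295
```

Emit:
arm_command --moves '[{"x":7,"y":0,"z":0.5,"roll":0,"grip":30},{"x":7,"y":0,"z":0.5,"roll":0,"grip":30}]'

```text
time: 12.18
eef_pos: [0.5318, 0.0165, 0.0126]
tool_rot: [0.001, 1.0, -0.02, 0.007]
ft_force: [-4.6, -0.8, 3.3]
gripper_width: 0.0298
```

Emit:
arm_command --moves '[{"x":7,"y":0,"z":0.5,"roll":0,"grip":30},{"x":7,"y":0,"z":0.5,"roll":0,"grip":30}]'

```text
time: 12.42
eef_pos: [0.5467, 0.016, 0.0117]
tool_rot: [0.001, 1.0, -0.02, 0.007]
ft_force: [-4.3, -0.3, 2.1]
gripper_width: 0.03
```

Run:
```python
from workcell import bot
from h import *
o=bot.get_obs(); x=o['eef_pos'][0]*1000; plan(o,x,14-.036*(x-618),12,-2.07); print(tool(o)[0][:,2].round(3))
im=bot.get_image('wrist');cv2.imwrite('pics/w11.png',im['color'][:,:,::-1])
```

```text
phi -2.33 tcp [546.7  16.   11.7] F [-4.3 -0.3  2.1] t 12.43 w 30.0
tool d mm [-0.  -0.6 -0.3] roll -0.004
[ 0.014 -0.002 -1.   ]
```

View pics/w11.png

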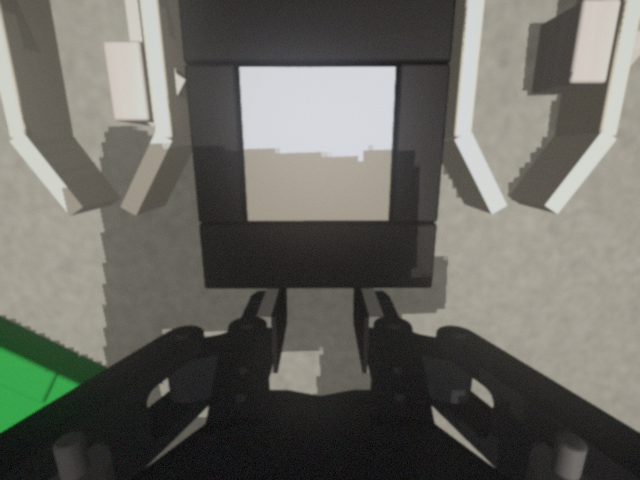

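The carrier is in the channel. The catch, at (180,80), is pressed back along its left side, and the pushing force is about 4 N.

Emit:
arm_command --moves '[{"x":7,"y":0,"z":0,"roll":0,"grip":30},{"x":7,"y":0,"z":0,"roll":0,"grip":30},{"x":7,"y":0,"z":0,"roll":0,"grip":30},{"x":7,"y":0,"z":0,"roll":0,"grip":30}]'

```text
time: 12.98
eef_pos: [0.5772, 0.0148, 0.0116]
tool_rot: [0.001, 1.0, -0.02, 0.008]
ft_force: [-2.9, 0.2, 0.6]
gripper_width: 0.0301
```

Emit:
arm_command --moves '[{"x":7,"y":0,"z":0.3,"roll":0,"grip":30},{"x":7,"y":0,"z":0.3,"roll":0,"grip":30},{"x":7,"y":0,"z":0.3,"roll":0,"grip":30}]'

```text
time: 13.35
eef_pos: [0.5997, 0.014, 0.0115]
tool_rot: [0.001, 1.0, -0.02, 0.008]
ft_force: [-4.7, 1.5, 3.8]
gripper_width: 0.0299
```

Emit:
arm_command --moves '[{"x":5,"y":0,"z":0.3,"roll":0,"grip":30},{"x":5,"y":0,"z":0.3,"roll":0,"grip":30}]'

```text
time: 13.6
eef_pos: [0.6106, 0.0136, 0.0112]
tool_rot: [0.001, 1.0, -0.02, 0.008]
ft_force: [-3.9, 0.3, 3.4]
gripper_width: 0.0299
```

Run:
```python
from workcell import bot
from h import *
o=bot.get_obs(); x=o['eef_pos'][0]*1000; plan(o,x,14-.036*(x-618),12,-2.07); print(tool(o)[0][:,2].round(3))
im=bot.get_image('wrist');cv2.imwrite('pics/w12.png',im['color'][:,:,::-1])
```

```text
phi -2.32 tcp [610.6  13.6  11.2] F [-3.9  0.3  3.4] t 13.6 w 29.9
tool d mm [-0.  -0.6 -0.8] roll -0.004
[ 0.015 -0.002 -1.   ]
```

View pics/w12.png

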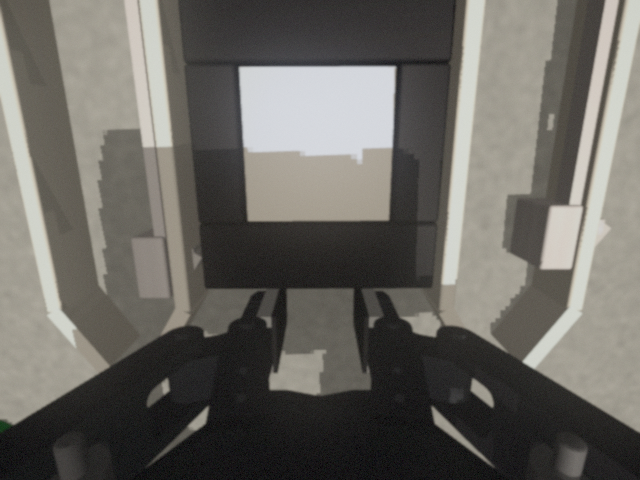

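The catch tip at (197,258) is now just ahead of the carrier's near edge (row 288), about 10–15 mm to go. I'll use small steps and go by force from here.

Emit:
arm_command --moves '[{"x":3,"y":0,"z":0,"roll":0,"grip":30},{"x":3,"y":0,"z":0,"roll":0,"grip":30}]'

```text
time: 13.9
eef_pos: [0.6175, 0.0133, 0.0112]
tool_rot: [0.001, 1.0, -0.02, 0.008]
ft_force: [-4.9, 0.6, 3.8]
gripper_width: 0.0301
```

Emit:
arm_command --moves '[{"x":3,"y":0,"z":0,"roll":0,"grip":30}]'

```text
time: 14.02
eef_pos: [0.6205, 0.0132, 0.0112]
tool_rot: [0.001, 1.0, -0.02, 0.008]
ft_force: [-4.4, 0.6, 2.1]
gripper_width: 0.0299
```

Emit:
arm_command --moves '[{"x":3,"y":0,"z":0,"roll":0,"grip":30}]'

```text
time: 14.15
eef_pos: [0.6236, 0.0131, 0.0112]
tool_rot: [0.001, 1.0, -0.02, 0.008]
ft_force: [-4.0, 0.0, 1.9]
gripper_width: 0.0297
```

Emit:
arm_command --moves '[{"x":2,"y":0,"z":0,"roll":0,"grip":30}]'

```text
time: 14.28
eef_pos: [0.626, 0.013, 0.0112]
tool_rot: [0.001, 1.0, -0.02, 0.008]
ft_force: [-6.8, -0.4, 3.3]
gripper_width: 0.0301
```

Emit:
arm_command --moves '[{"x":2,"y":0,"z":0,"roll":0,"grip":30}]'

```text
time: 14.4
eef_pos: [0.6268, 0.013, 0.0111]
tool_rot: [0.001, 1.0, -0.02, 0.007]
ft_force: [-9.1, 0.9, 6.4]
gripper_width: 0.0301
```

Emit:
arm_command --moves '[{"x":2,"y":0,"z":0,"roll":0,"grip":30}]'

```text
time: 14.52
eef_pos: [0.6272, 0.0131, 0.0108]
tool_rot: [0.001, 1.0, -0.02, 0.004]
ft_force: [-10.2, 0.5, 6.5]
gripper_width: 0.0302
```

Run:
```python
from workcell import bot
from h import *
o=bot.get_obs(); plan(o,0,0,0,0)
im=bot.get_image('wrist');cv2.imwrite('pics/w13.png',im['color'][:,:,::-1])
```

```text
phi -2.29 tcp [627.2  13.1  10.8] F [-10.2   0.5   6.5] t 14.53 w 30.2
tool d mm [-626.2   38.2    5.3] roll -0.04
```

View pics/w13.png

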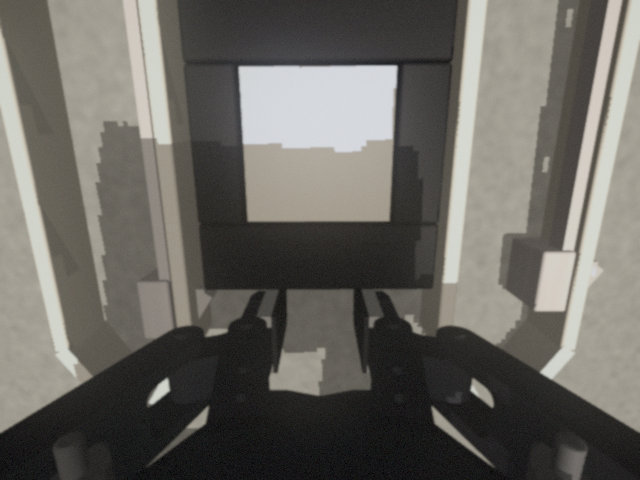

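The buffer is loading (about 10 N) and the catch is at (205,300), right at the near edge. I'll press a little more.

Emit:
arm_command --moves '[{"x":3,"y":0,"z":-0.3,"roll":0,"grip":30}]'

```text
time: 14.7
eef_pos: [0.6283, 0.0132, 0.0107]
tool_rot: [0.001, 1.0, -0.02, 0.002]
ft_force: [-9.9, 1.7, 7.1]
gripper_width: 0.03
```

Emit:
arm_command --moves '[{"x":4,"y":0,"z":-0.3,"roll":0,"grip":30}]'

```text
time: 14.82
eef_pos: [0.6297, 0.0132, 0.0106]
tool_rot: [0.0, 1.0, -0.02, -0.001]
ft_force: [-14.1, 0.3, 9.2]
gripper_width: 0.0295
```

Run:
```python
from workcell import bot
from h import *
o=bot.get_obs(); plan(o,0,0,0,0)
im=bot.get_image('wrist');cv2.imwrite('pics/w14.png',cv2.resize(im['color'][220:400,140:340,::-1],None,fx=3,fy=3))
```

```text
phi -2.26 tcp [629.7  13.2  10.6] F [-14.1   0.3   9.2] t 14.82 w 29.5
tool d mm [-628.6   38.    12.2] roll -0.039
```

View pics/w14.png

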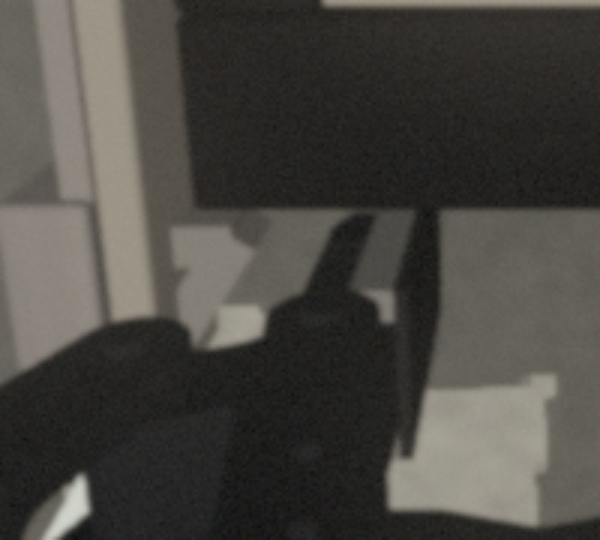

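The catch wedge now stands out clear behind the near edge: its square face is at about (170–260,225) in the crop and the carrier edge is at row 207. The last force was 14 N. I'll back off and check that it holds.

Emit:
arm_command --moves '[{"x":-3,"y":0,"z":-2,"roll":0,"grip":30},{"x":-6,"y":0,"z":-1,"roll":0,"grip":30},{"x":-20,"y":0,"z":-5,"roll":0,"grip":30},{"x":-30,"y":0,"z":-40,"roll":0,"grip":30},{"x":-30,"y":0,"z":-40,"roll":0,"grip":30},{"x":0,"y":0,"z":0,"roll":0,"grip":30}]'

```text
time: 15.62
eef_pos: [0.5421, 0.0161, 0.1019]
tool_rot: [0.001, 1.0, -0.02, 0.004]
ft_force: [0.6, -0.8, -0.3]
gripper_width: 0.0303
```

Run:
```python
from workcell import bot
from h import *
o=bot.get_obs(); plan(o,0,0,0,0)
im=bot.get_image('wrist');cv2.imwrite('pics/w15.png',im['color'][:,:,::-1])
im=bot.get_image('top');cv2.imwrite('pics/t15.png',cv2.resize(im['color'][60:280,190:410,::-1],None,fx=2.7,fy=2.7,interpolation=cv2.INTER_CUBIC))
```

```text
phi -2.33 tcp [542.1  16.1 101.9] F [ 0.6 -0.8 -0.3] t 15.62 w 30.3
tool d mm [-541.8   38.    97.6] roll -0.041
```

View pics/w15.png

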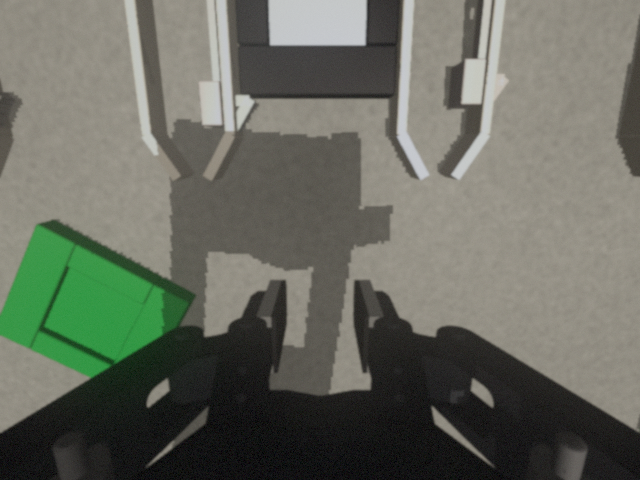

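View pics/t15.png

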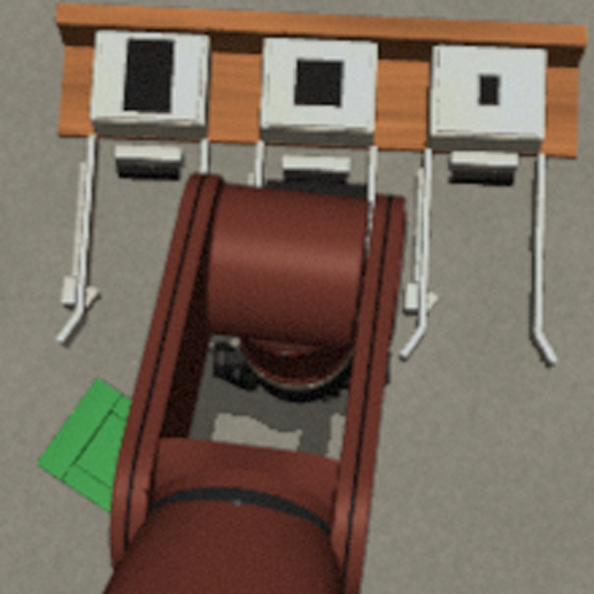

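The carrier stays put: its near edge is at row 97 and the catch wedge is out directly behind it at (245,105). I'll retract fully and take one clear check from above.

Emit:
arm_command --moves '[{"x":-40,"y":0,"z":-40,"roll":0,"grip":30},{"x":-50,"y":0,"z":-40,"roll":0,"grip":30},{"x":-50,"y":0,"z":-20,"roll":0,"grip":30},{"x":-10,"y":40,"z":0,"roll":0,"grip":30},{"x":0,"y":40,"z":0,"roll":0,"grip":30},{"x":0,"y":0,"z":0,"roll":0,"grip":30}]'

```text
time: 16.48
eef_pos: [0.3853, -0.0594, 0.1934]
tool_rot: [0.0, 1.0, -0.02, -0.004]
ft_force: [-0.5, -0.7, -0.6]
gripper_width: 0.0298
```

Run:
```python
from workcell import bot
from h import *
o=bot.get_obs(); plan(o,0,0,0,0)
im=bot.get_image('top');cv2.imwrite('pics/t16.png',cv2.resize(im['color'][60:240,190:410,::-1],None,fx=3.3,fy=3.3,interpolation=cv2.INTER_CUBIC))
im=bot.get_image('scene');cv2.imwrite('pics/s16.png',im['color'][:,:,::-1])
```

```text
phi -2.27 tcp [385.3 -59.4 193.4] F [-0.5 -0.7 -0.6] t 16.48 w 29.8
tool d mm [-385.9  -44.2  196.2] roll -0.04
```

View pics/t16.png

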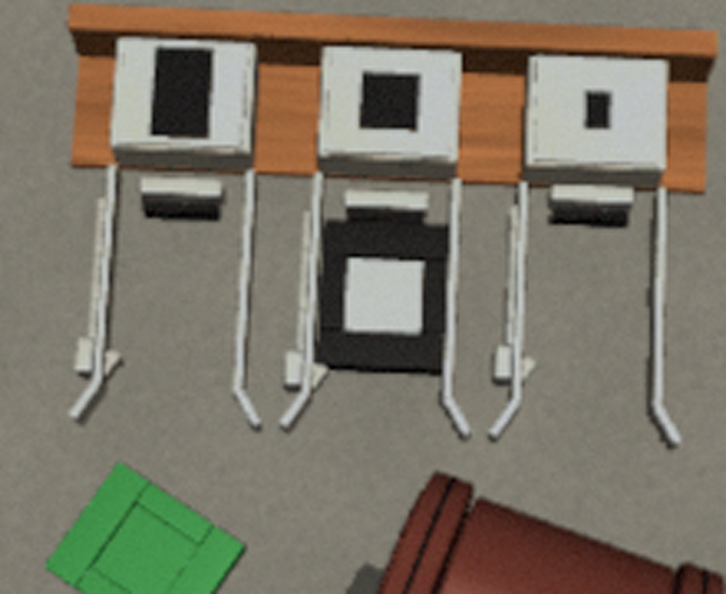

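View pics/s16.png

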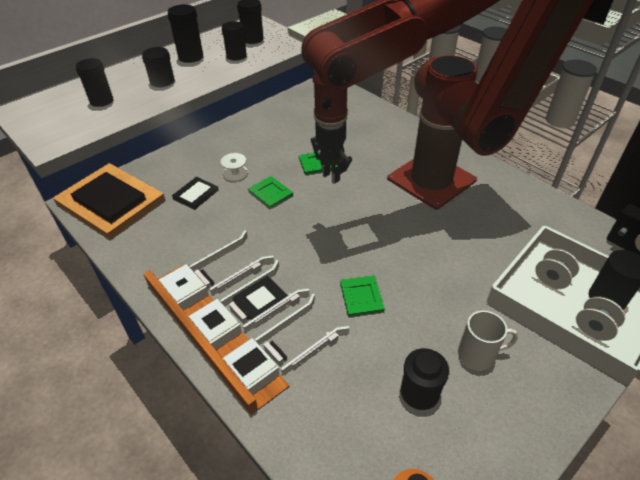

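In the top view the square bay's catch tip (327,372) stands out as far as the two empty bays' catches. The carrier's near edge (row about 370) is against it and its far end is at the buffer. The scene view shows the bystanders where they were and the arm clear. I'll hand the job in.

```bash
python3 -c "
from workcell import bot
print(bot.finish_job())"
```

```text
the job is handed in; nothing more can be done
None
```

The square-window carrier is in the middle bay, the one with the square label, and the side catch is holding it. I handed the job in at about 16.5 s of the 67 s allowed.

**How it was done:** I used two fingertips to slide the carrier sideways along the bench and turn it into line with the bay. Then I pushed it in from behind. Passing the catch took about 4–5 N, and the last reading against the buffer was about 14 N.

**Last checks:**
- **Catch and carrier:** After I backed off, the carrier stayed where it was. The catch stood out behind its near edge as far as the catches in the two empty bays. I judged this from the pictures, as the catch and buffer joints can't be read directly.
- **Other things:** In the last pictures the bystanders and green look-alikes were where they started, and the arm was clear of everything.

**What was not clean:** The fingertips touched the bench once on the way in, with about 14 N downward. They also dragged lightly on it during the last press, with about 9 N upward, so the 14 N reading includes a little bench friction. The tool also tilted by 1–1.5° at times during the moves, with no visible effect.

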